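# Take the empty yellow ink cartridge out of the desk printer

## Robot

A 7-joint arm with a two-finger parallel gripper is mounted at the origin on the work surface. World frame = base frame: x ahead of the robot, y to its left, z up, the work surface at z = 0. Lengths are in m, angles in rad, forces in N, time in s.
With the tool pointing down it reaches from about 0.4 to 0.75 m from the base axis. Payload 19.5 kg.
Tool frame: the origin (TCP) lies at the centre of the arm's flange, where the gripper is bolted on; the fingertips stand 173 mm ahead of it and the grasp point (between the pads) lies 155 mm ahead of it; z points along the fingers, y is the direction in which the jaws open and shut (so a half turn about z gives the same grasp; the last joint's range is limited). The gripper opens to 85 mm and grips with 20 to 120 N. Pads are 22 mm wide; open, the fingers measure 114 mm over their backs; the gripper's body (76 mm by 85 mm) begins 54 mm behind the grasp point. The pads swing forward as they close: fully open they stand 13 mm farther back than shut.
Start: joints at [1.124, 0.707, -0.028, 1.485, 0.022, 0.951, -0.075], TCP at [0.226, -0.529, 0.405] pointing down, gripper open.
Joint ranges: [-2.71, 2.71], [-0.32, 2.16], [-1.57, 1.52], [0, 2.45], [-1.46, 4.6], [0, 2.02], [-2.83, 2.83]. Speed limits (rad/s): [1.89, 1.89, 2.57, 2.57, 3.01, 3.01, 3.01].

## Interface

Orientations are given as a unit quaternion [x, y, z, w].
In Python, from station import bot gives the robot as it stands. The module is installed in compiled form; this text tells all that it offers.
- The arm moves only by the tool servo_tool, never from a script. Its arguments are lists of equal length, an entry for each row: "delta_pos": the shift along the tool's x, y, z in cm, a list of three; "angular": the turn, a rotation vector about the tool's x, y, z in rad, a list of three; "grip": the finger opening in cm, from 0 to 8.54. In form: {"delta_pos": [[x, y, z], ...], "angular": [[rx, ry, rz], ...], "grip": [grip, ...]}. A call has 1 to 5 rows; each row is the pose to reach, as a shift and turn from the pose commanded when the call began, along the tool's axes at that moment; what a row does not reach only later rows make up. A row lasts 1/12 s, in which the tool goes at most 41.7 mm and 7.16 degrees, less where a joint would pass 70% of its speed; a pose out of reach is approached as far as the arm can. A call with a gripper value outside its range is refused whole. The fingers move at their own pace and stop on an object; the grip force is fixed at half the most. Time passes only in rows, so rows that repeat a pose let the fingers close. It gives the time, the measured TCP pose, the force and the opening at its end, in the units of the state.
- bot.read_state(): the state, without advancing time (a new reading comes with each control period).
- bot.capture(name): name is "side" or "top"; returns the picture (400x640x3 uint8, red, green, blue); there is no depth.
- bot.get_calibration(name): a dict with "intrinsics" (3x3 intrinsics, pixels), "T" (4x4, takes a point from camera to world coordinates). Camera axes: x right, y up, looking along -z (the intrinsics and any distortion apply to the point x, -y, -z); pixel columns grow to the right and rows downward; lengths in m; the calibration is good to about 2 mm. A picture is of the moment at which its call begins. get_calibration takes no time and is no camera call.
- bot.sign_off(): hands the job in, once; it reports no verdict.
The state is a dict: "t": time; "qpos": joint angles; "dq": joint speeds; "effort": joint torques, N m; "eef_pos": TCP position; "orientation": TCP orientation; "wrist_force": force on the tool from outside, world axes, zero at the start; "wrist_torque": the same for the moment, N m; "width": finger opening in m.
Only numpy, scipy, OpenCV 4.12 (cv2) and the standard library are available. Lean on these libraries where they do the work, as an engineer would, in place of code of your own. Each camera call takes 0.05 s, during which the arm holds its last target. There are 200 camera calls.

## Task

The yellow ink cartridge in the printer is empty: flip the ink carriage's clear cover right over to the back, pinch the yellow cartridge's front and rear catches together between the fingers and lift it straight out of its slot. The program finishes while still holding it: catches still pinched, upright and still, with its underside clear above the tops of the other cartridges. Leave the other cartridges in their slots and everything else on the desk where it stands.

Things in the scene. Friction and masses are not known exactly. Their poses are not given: they have to be found in the camera images.
- printer: desk printer, 470 mm wide, lid already up, sloping up and away at the back. Origin on the desk, x to its back, y to the left. Its front wall (outer face at x = -120 mm, 18 mm thick) is 104 mm high, its side housings (y beyond +-190 mm) 124 mm; a low tray sticks out 110 mm in front. Behind x = 100 mm lies a deck 115 mm high. Fixed
- carriage: dark ink carriage, 114 mm front to back, 122 mm wide, parked in the printer's bay; fixed. Origin on its underside (43 mm above the desk) below the middle of its four slots; x to the printer's back, y across the slots to the left. Slots at y = -42 (black), -14 (yellow), 14 (magenta), 42 mm (cyan), floor 3 mm up. In front of it the bay is open as far as the printer's front wall
- rear_lip (a point): middle of the top of the carriage's rear end wall (x = 34, z = 41 mm in its frame). The front wall is its mirror image (x = -34). Under a lip inside these walls the cartridges' catches hook. Behind the rear wall all is below 25 mm as far as the hinge wall (x = 70 to 78 mm, 80 mm high), so fingers have room there
- cover_hinge (a point): fixed point on the hinge axis of the carriage's cover, at the middle of its width: 74 mm behind (x) and 82 mm above the carriage's origin; the axis runs along the carriage's y
- cover_tongue (a point): middle of the blue thumb tongue at the cover's front edge, 133 mm from the hinge axis. It sticks out in the plane of the cover, 16 mm wide (across the slots), 31 mm long (116 to 147 mm from the axis), 6 mm thick; nothing within 45 mm below it while shut. Pinched by its two narrow sides (16 mm apart) it can turn between the fingers as the cover swings
- cover (a joint): angle of the clear cover (120 mm wide, 116 mm long, 5 mm thick, 50 g), rad: 0 shut, lying level just above the cartridges; 1.57 upright; 3.0 flipped right over, lying on its back behind the carriage. It swings easily, falls shut before the upright and falls open by itself beyond about 1.7
- yellow_center (a point): centre of the yellow cartridge, half-way up (37 mm above its underside; 40 mm above the carriage's origin while seated). Dark body, 24 mm wide (y), yellow label on top at 67 mm above the underside; about 65 g. Axes as the carriage's while seated. At its front and rear ends stand yellow sprung catches; unless both are pinched in, it is locked in its slot
- yellow_pads (a point): point half-way between the thumb pads of the yellow cartridge's two catches, 28 mm above its centre. The ribbed pads are 16 mm wide (y) and 20 mm tall (10 mm up and down from here); their outer faces are 57 to 59 mm apart (front to back) at rest, about 37 mm when fully pinched. The neighbours' pads stand 28 mm to either side (y)
- yellow_front (a joint): angle of the yellow cartridge's front catch, rad: 0 at rest, 0.16 fully pinched in; it unhooks beyond about 0.10. It turns about its foot, 61 mm below the middle of its pad; about 5 N at the pad pinches it in fully
- yellow_rear (a joint): the same for its rear catch
- black_center (a point): dark cartridge with black label and catches, in its slot of the carriage at the right end; this point is at its centre, half-way up (37 mm above its underside). It stays in its slot
- magenta_center (a point): dark cartridge with magenta label and catches, in its slot of the carriage just left of the yellow one; this point is at its centre, half-way up (37 mm above its underside). It stays in its slot
- cyan_center (a point): dark cartridge with cyan label and catches, in its slot of the carriage at the left end; this point is at its centre, half-way up (37 mm above its underside). It stays in its slot
- mug: blue mug, 92 mm tall, 82 mm across, on the desk beside the printer; origin: centre of its underside
- carton: cardboard carton of the new cartridge with a yellow band, 75 x 35 x 110 mm tall, on the desk beside the printer; origin: centre of its underside
- tape: roll of tan adhesive tape lying flat, 96 mm across, 24 mm high, on the desk beside the printer; origin: centre of its underside
- paintbox: flat wooden watercolour box, 100 x 200 x 22 mm, to the right of the printer; origin: centre of its underside
- case: dark brown spectacle case, 60 x 160 x 34 mm, to the left of the printer; origin: centre of its underside
- phone: black mobile phone lying flat, 150 x 72 x 9 mm, to the left of the printer; origin: centre of its underside

How it is judged:
On the way, in this order (a step that is already met when the one before it is completed fails the run):
1. the cover is flipped over to the back (beyond 2.3 rad) (value of joint cover above 2.3 rad), for 0.2 s.
2. both catches of the yellow cartridge are pinched in by the fingers while it is still in its slot (value of joint each of yellow_front, yellow_rear above 0.09 rad and contact force between the fingers and yellow above 1 N and z of yellow_center in the frame of carriage below 0.055 m), for 0.05 s.
At the end, for the whole second after the job is handed in: Cover still flipped over (beyond 2.3 rad); yellow cartridge held by the fingers at its two pinched catches (each beyond 0.06 rad), its centre over 118 mm above the carriage's origin, upright within 15 degrees, still, touching no part of carriage or printer; the other cartridges seated within 6 mm (z of yellow_center in the frame of carriage above 0.118 m and angle between yellow_center's own z axis and vertical below 0.26 rad and value of joint each of yellow_front, yellow_rear above 0.06 rad and contact force between the fingers and yellow above 1.5 N and contact force between yellow and carriage below 0.05 N and contact force between yellow and printer below 0.05 N and linear speed of yellow below 0.03 m/s and value of joint cover above 2.3 rad and z of each of black_center, magenta_center, cyan_center in the frame of carriage below 0.046 m); the arm keeps its last pose, push and grip.
It fails at once if another cartridge is pulled out of its slot (shifted by more than 10 mm) (distance of any of black_center, magenta_center, cyan_center from where it was at the start of the episode above 0.01 m).
It fails at once if something else on the desk is pushed by more than 20 mm (distance of any of mug, carton, tape, paintbox, case, phone from where it was at the start of the episode above 0.02 m).
It also fails if it takes over 51 s, if anything falls off the work surface, if the arm or the gripper's body presses on something with over 40 N, if the wrist force passes 120 N, or if a joint passes its speed limit or range.

## Working session

There is one attempt and no reset: what is moved stays moved. The work goes in short steps, Python scripts to look and compute and a tool call to move; the robot and the scene stay as the last step left them, time stands still between calls to the robot, and variables do not carry over. Pictures are saved under pics/ and viewed, about 8 in all and at most 12, crops included, and the job is handed in when it is done.

Besides the shell and the picture viewer there is one more tool, called after "Emit:" as name(argument=value, ...), one argument or row to a line, values as JSON. servo_tool: Moves the arm, as the interface text tells. Its arguments: {"type":"object","properties":{"delta_pos":{"type":"array"},"angular":{"type":"array"},"grip":{"type":"array"}},"required":["delta_pos","angular","grip"]}

```bash
mkdir -p pics; python3 - <<'E'
from station import bot
import cv2,numpy as np
np.set_printoptions(precision=4,suppress=True)
s=bot.read_state();print(s)
for n in("top","side"):
    im=bot.capture(n);cv2.imwrite(f"pics/{n}0.png",im[:,:,::-1]);np.save(f"{n}0.npy",im)
    c=bot.get_calibration(n);print(n,c)
E
```

```text
{'t': 0.0, 'qpos': array([ 1.1243,  0.7071, -0.0276,  1.485 ,  0.022 ,  0.9509, -0.0755]), 'dq': array([-0.0002, -0.0013,  0.0013, -0.0012,  0.0007,  0.0003,  0.0013]), 'effort': array([ -0.0014, -88.3241,   1.2343, -23.6173,   0.0168,   0.0066,
        -0.    ]), 'eef_pos': array([ 0.2264, -0.5285,  0.4042]), 'orientation': array([ 0.9796,  0.201 , -0.0001, -0.0005]), 'wrist_force': array([0.5625, 0.2378, 0.0555]), 'wrist_torque': array([-0.0248, -0.0294,  0.0118]), 'width': 0.08543638234530439}
top {'intrinsics': array([[387.2932,   0.    , 320.5243],
       [  0.    , 387.2932, 194.6825],
       [  0.    ,   0.    ,   1.    ]]), 'T': array([[ 0.0567,  0.9728, -0.2248,  0.1799],
       [-0.9984,  0.0558, -0.0104,  0.0004],
       [ 0.0025,  0.225 ,  0.9744,  1.5675],
       [ 0.    ,  0.    ,  0.    ,  1.    ]])}
side {'intrinsics': array([[517.0733,   0.    , 316.9718],
       [  0.    , 517.0733, 201.0998],
       [  0.    ,   0.    ,   1.    ]]), 'T': array([[-0.8819,  0.3073, -0.3576, -0.1279],
       [-0.4714, -0.5573,  0.6836,  1.2323],
       [ 0.0108,  0.7714,  0.6363,  1.2637],
       [ 0.    ,  0.    ,  0.    ,  1.    ]])}
```

View pics/top0.png

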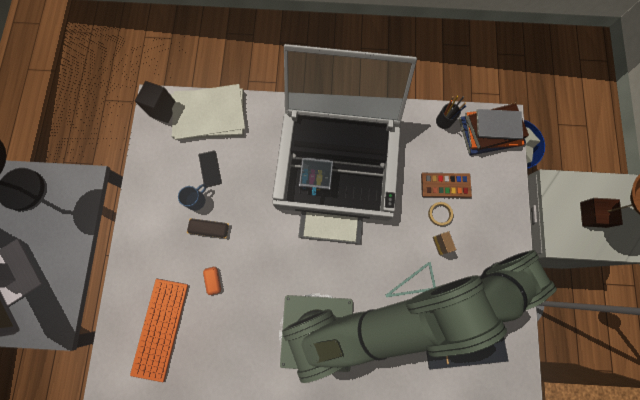

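View pics/side0.png

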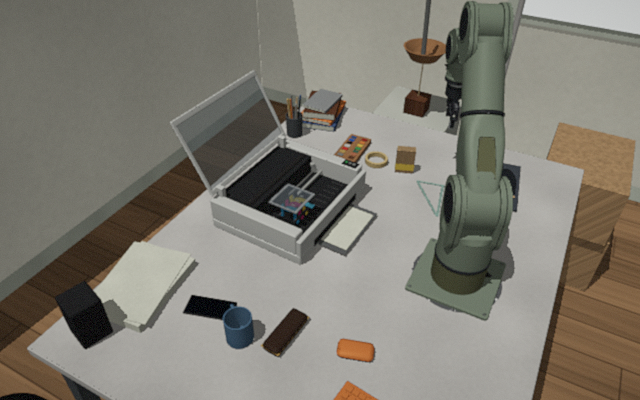

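Top view: the printer is centred near (335,165), with the carriage at (317,174) and the blue tongue near (314,190). In the side view the carriage is near (295,198). I'll zoom in on both.

```bash
python3 - <<'E'
import cv2,numpy as np
t=np.load("top0.npy")[:,:,::-1];s=np.load("side0.npy")[:,:,::-1]
a=cv2.resize(t[145:215,270:340],(490,490),interpolation=cv2.INTER_NEAREST)
a=cv2.resize(t[150:205,290:345],None,fx=7,fy=7,interpolation=cv2.INTER_CUBIC)
b=cv2.resize(s[170:225,265:320],None,fx=7,fy=7,interpolation=cv2.INTER_CUBIC)
cv2.imwrite("pics/z0.png",np.hstack([a,b]))
for n,im in(("top",t),("side",s)):
    h=cv2.cvtColor(np.ascontiguousarray(im),cv2.COLOR_BGR2HSV)
    for c,lo,hi in(("blue",(95,150,90),(112,255,255)),("yel",(22,60,60),(35,255,255)),("mag",(140,50,50),(175,255,255))):
        m=cv2.inRange(h,lo,hi)
        k,l,st,ce=cv2.connectedComponentsWithStats(m)
        for i in range(1,k):
            x,y=ce[i]
            if (n=="top" and 285<x<345 and 150<y<205) or (n=="side" and 265<x<330 and 170<y<230): 
                if st[i,4]>2: print(n,c,ce[i],st[i])
E
```

```text
top yel [318.91176471 177.22058824] [316 170   6  15  68]
top mag [311.671875 176.8125  ] [309 169   6  15  64]
side blue [309.43478261 205.13043478] [306 203   8   5  23]
side blue [282.  213.5] [282 212   1   4   4]
side yel [296.59574468 198.95744681] [289 195  16   8  47]
side yel [303.2 208.1] [302 206   3   5  10]
side yel [306.  212.5] [305 211   3   4  10]
side mag [291.84313725 203.23529412] [285 199  16   8  51]
side mag [299.09090909 212.27272727] [298 210   3   5  11]
side mag [302.  216.5] [301 215   3   4  10]
```

View pics/z0.png

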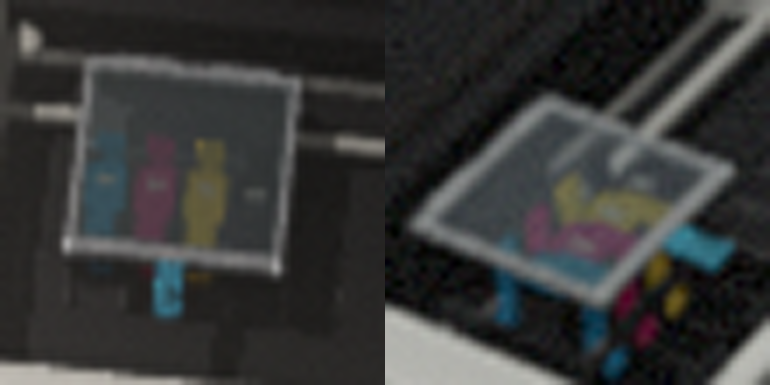

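Both crops show the cover frame and the tongue clearly. In crop pixels, the top-view corners are (68,243), (85,62), (297,80) and (277,270), with the tongue at (168,288). In the side view the corners are (600,300), (415,225), (548,100) and (733,172), with the tongue at (700,247). I'll triangulate these.

```bash
cat >h.py <<'E'
from station import bot
import numpy as np,cv2
np.set_printoptions(precision=4,suppress=True)
def ray(n,p):
    c=bot.get_calibration(n);K,T=c["intrinsics"],c["T"]
    d=np.array([(p[0]-K[0,2])/K[0,0],-(p[1]-K[1,2])/K[1,1],-1.])
    d=T[:3,:3]@d;return T[:3,3],d/np.linalg.norm(d)
def onz(n,p,z):
    o,d=ray(n,p);return o+d*(z-o[2])/d[2]
def tri(pt,ps):
    A=0;b=0
    for n,p in(("top",pt),("side",ps)):
        o,d=ray(n,p);P=np.eye(3)-np.outer(d,d);A=A+P;b=b+P@o
    return np.linalg.solve(A,b)
def proj(n,X):
    c=bot.get_calibration(n);K,T=c["intrinsics"],c["T"]
    q=T[:3,:3].T@(np.asarray(X)-T[:3,3]);return np.array([K[0,0]*q[0]/-q[2]+K[0,2],K[1,1]*q[1]/q[2]+K[1,2]])
E
python3 - <<'E'
from h import *
f=lambda p,o:((p[0]+.5)/7-.5+o[0],(p[1]+.5)/7-.5+o[1])
T=[(68,243),(85,62),(297,80),(277,270),(168,288)];S=[(600,300),(415,225),(548,100),(733,172),(700,247)]
for n,a,b in zip(["FL","RL","RR","FR","tong"],T,S):
    a=f(a,(290,150));b=f(b,(265,170))
    print(n,onz("top",a,.125),onz("side",b,.125),tri(a,b))
E
```

```text
FL [0.549  0.0996 0.125 ] [0.3852 0.0078 0.125 ] [0.4427 0.0791 0.2002]
RL [0.6536 0.0973 0.125 ] [0.4895 0.0006 0.125 ] [0.5386 0.0753 0.2074]
RR [ 0.6499 -0.0213  0.125 ] [ 0.4762 -0.1223  0.125 ] [ 0.5278 -0.0343  0.2139]
FR [ 0.5403 -0.0158  0.125 ] [ 0.3687 -0.1139  0.125 ] [ 0.4283 -0.0284  0.2072]
tong [0.5268 0.0432 0.125 ] [ 0.3592 -0.052   0.125 ] [0.4187 0.0267 0.2033]
```

```bash
python3 - <<'E'
from h import *
for n in("top","side"):
    print(n,proj(n,[0,0,0.0]),proj(n,[.6,.04,.125]),proj(n,[0.226,-.529,.405]))
for nm,a,b in(("keyboardTL",(161,281),None),("phone",(210,168),(211,307)),("tape",(441,214),(376,159)),("mugbase",(192,202),(238,343)),("printer front-left bottom",(274,210),(297,254))):
    print(nm,onz("top",a,0), b and onz("side",b,0))
E
```

```text
top [316.9684 332.1572] [315.5505 172.417 ] [500.3974 278.539 ]
side [455.8278 277.09  ] [290.4838 198.2724] [457.1598  83.1971]
keyboardTL [0.1565 0.6258 0.    ] None
phone [0.6302 0.489  0.    ] [0.6263 0.4822 0.    ]
tape [ 0.4886 -0.4818  0.    ] [ 0.4946 -0.4961  0.    ]
mugbase [0.4802 0.5455 0.    ] [0.4788 0.5502 0.    ]
printer front-left bottom [0.466  0.2045 0.    ] [0.5081 0.1581 0.    ]
```

The calibration agrees. My error was that the side crop starts at column 385 of the montage.

```bash
python3 - <<'E'
from h import *
f=lambda p,o:((p[0]+.5)/7-.5+o[0],(p[1]+.5)/7-.5+o[1])
T=[(68,243),(85,62),(297,80),(277,270),(168,288)];S=[(600,300),(415,225),(548,100),(733,172),(700,247)]
for n,a,b in zip(["FL","RL","RR","FR","tong"],T,S):
    a=f(a,(290,150));b=f((b[0]-385,b[1]),(265,170))
    print(n,onz("top",a,.125),onz("side",b,.125),tri(a,b))
s=bot.read_state();from scipy.spatial.transform import Rotation as R
print(R.from_quat(s['orientation']).as_matrix())
E
```

```text
FL [0.549  0.0996 0.125 ] [0.5477 0.0973 0.125 ] [0.5476 0.0992 0.1269]
RL [0.6536 0.0973 0.125 ] [0.6558 0.0922 0.125 ] [0.6522 0.0971 0.1298]
RR [ 0.6499 -0.0213  0.125 ] [ 0.6499 -0.0263  0.125 ] [ 0.6477 -0.0215  0.1294]
FR [ 0.5403 -0.0158  0.125 ] [ 0.5384 -0.0202  0.125 ] [ 0.5379 -0.0162  0.1286]
tong [0.5268 0.0432 0.125 ] [0.5246 0.0392 0.125 ] [0.5245 0.0427 0.1282]
[[ 0.9192  0.3939 -0.0004]
 [ 0.3939 -0.9192  0.0009]
 [-0.     -0.001  -1.    ]]
```

Emit:
servo_tool(
  delta_pos=[
    [3.1,-2.55,0],
    [6.2,-5.1,0],
    [9.3,-7.65,0],
    [12.4,-10.2,0],
    [15.5,-12.75,0],
  ],
  angular=[
    [0,0,0],
    [0,0,0],
    [0,0,0],
    [0,0,0],
    [0,0,0],
  ],
  grip=[8.5,8.5,8.5,8.5,8.5],
)

```text
t: 0.52
eef_pos: [0.3191, -0.3485, 0.4046]
orientation: [0.98, 0.201, -0.0, -0.0]
wrist_force: [1.3, -0.5, -0.5]
width: 0.0854
```

Emit:
servo_tool(
  delta_pos=[
    [3.1,-2.55,0],
    [6.2,-5.1,0],
    [9.3,-7.65,0],
    [12.4,-10.2,0],
    [15.5,-12.75,0],
  ],
  angular=[
    [0,0,0.09],
    [0,0,0.18],
    [0,0,0.27],
    [0,0,0.36],
    [0,0,0.46],
  ],
  grip=[8.5,8.5,8.5,8.5,8.5],
)

```text
t: 0.93
eef_pos: [0.4102, -0.1728, 0.4047]
orientation: [1.0, -0.026, -0.0, -0.0]
wrist_force: [0.8, -0.1, 0.3]
width: 0.0851
```

```bash
python3 - <<'E'
from h import *
from scipy.spatial.transform import Rotation as R
s=bot.read_state();print(s['t'],s['eef_pos'],R.from_quat(s['orientation']).as_matrix(),s['qpos'])
# yaw from label centroids (z=.113) and bright long edges
y=onz("top",(318.91,177.22),.113);m=onz("top",(311.67,176.81),.113)
print("labels",y,m,np.degrees(np.arctan2(-(m-y)[0],(m-y)[1])))
im=np.load("top0.npy");g=cv2.cvtColor(im,cv2.COLOR_RGB2GRAY)
l=cv2.createLineSegmentDetector().detect(g)[0][:,0]
for a in l:
    if 265<a[0]<420 and 100<a[1]<250 and 265<a[2]<420 and 100<a[3]<250 and np.hypot(a[0]-a[2],a[1]-a[3])>40:
        p=onz("top",a[:2],.11);q=onz("top",a[2:],.11);d=q-p
        print(a,p[:2],q[:2],((np.degrees(np.arctan2(d[1],d[0]))+45)%90)-45)
for nm,a,b in(("lidTL",(287,46),(174,124)),("lidTR",(415,57),(258,73))): print(nm,tri(a,b))
E
```

```text
0.9333 [ 0.4102 -0.1728  0.4047] [[ 0.9986 -0.0522 -0.0001]
 [-0.0522 -0.9986  0.0002]
 [-0.0001 -0.0002 -1.    ]] [ 0.2162  0.5307  0.1826  1.9347 -0.1453  0.6888 -1.1363]
labels [0.5848 0.0261 0.113 ] [0.5849 0.0544 0.113 ] -0.07233970916057479
[391.8727 211.8968 273.1356 199.2754] [ 0.4643 -0.2604] [0.4876 0.197 ] -2.9126090792369723
[388.9802 130.8509 380.6607 208.397 ] [ 0.7947 -0.2437] [ 0.4755 -0.2172] -4.74092572485489
[283.1503 197.9624 294.7813 110.3471] [0.495 0.159] [0.8616 0.1404] -2.905981375744105
[273.0739 203.5995 392.0594 216.4124] [0.4707 0.1959] [ 0.4469 -0.2613] -2.9782616814440104
[355.6779 218.8913 306.5582 213.5242] [ 0.4294 -0.1231] [0.4394 0.065 ] -3.048121345575538
[304.3867 235.5164 353.2439 240.769 ] [0.355  0.0677] [ 0.3457 -0.117 ] -2.875701032942928
[405.1127 144.343  400.3522 220.6859] [ 0.741  -0.3089] [ 0.4322 -0.2931] -2.921833987132885
[394.9359 194.3302 399.2493 128.0355] [ 0.534  -0.2711] [ 0.8091 -0.2848] -2.838529257185442
[360.7082 244.8356 299.3496 238.366 ] [ 0.332  -0.1455] [0.3432 0.0859] -2.7479526110879533
[380.6632 172.76   337.9766 168.2926] [ 0.6176 -0.2142] [ 0.6262 -0.0464] -2.942151537490929
[334.3437 170.9292 383.0924 175.9416] [ 0.6146 -0.0327] [ 0.6052 -0.2239] -2.823753970283306
[376.8685 164.4354 296.9814 155.8812] [ 0.6508 -0.1985] [0.668  0.1177] -3.1132709879202594
[297.9663 113.4463 385.5828 122.2931] [0.8488 0.1265] [ 0.8308 -0.2294] -2.8934681349914086
[334.271  163.0137 383.0704 167.4723] [ 0.647  -0.0309] [ 0.6398 -0.2231] -2.169091008766898
[351.9514 114.8721 303.0709 109.9082] [ 0.8552 -0.0925] [0.8654 0.1068] -2.942872187770007
[284.25   114.5329 273.2395 192.9656] [0.8408 0.1817] [0.5125 0.1987] -2.978261793576195
lidTL [0.9698 0.1571 0.3788]
lidTR [ 0.9394 -0.284   0.3855]
```

Emit:
servo_tool(
  delta_pos=[
    [1.7,-3.6,0],
    [3.4,-7.2,0],
    [5.1,-10.9,0],
    [6.8,-14.6,0],
    [8.5,-18.3,0],
  ],
  angular=[
    [0,0,0],
    [0,0,0],
    [0,0,0],
    [0,0,0],
    [0,0,0],
  ],
  grip=[6,6,6,6,6],
)

```text
t: 1.35
eef_pos: [0.5039, 0.0062, 0.4046]
orientation: [1.0, -0.024, -0.0, -0.0]
wrist_force: [0.9, -0.7, -0.2]
width: 0.0603
```

Emit:
servo_tool(
  delta_pos=[
    [1.6,-3.7,0],
    [1.6,-3.7,2.5],
    [1.6,-3.7,5.0],
    [1.6,-3.7,7.0],
    [1.6,-3.7,7.0],
  ],
  angular=[
    [0,0,0],
    [0,0,0],
    [0,0,0],
    [0,0,0],
    [0,0,0],
  ],
  grip=[6,6,6,6,6],
)

```text
t: 1.77
eef_pos: [0.5206, 0.0404, 0.3316]
orientation: [1.0, -0.024, -0.003, 0.0]
wrist_force: [-1.5, -0.0, -0.9]
width: 0.0603
```

```bash
python3 - <<'E'
from h import *
s=bot.read_state();print(s['t'],s['eef_pos'],s['orientation'],s['qpos'])
t=bot.capture("top")[:,:,::-1];s=bot.capture("side")[:,:,::-1]
a=cv2.resize(t[135:215,270:350],None,fx=5,fy=5,interpolation=cv2.INTER_CUBIC)
b=cv2.resize(s[150:230,260:340],None,fx=5,fy=5,interpolation=cv2.INTER_CUBIC)
cv2.imwrite("pics/z1.png",np.hstack([a,b]))
E
```

```text
1.7667 [0.5206 0.0404 0.3316] [ 0.9997 -0.0238 -0.0025  0.0003] [-0.2434  0.7448  0.1941  1.7717 -0.2175  0.6511 -1.5436]
```

View pics/z1.png

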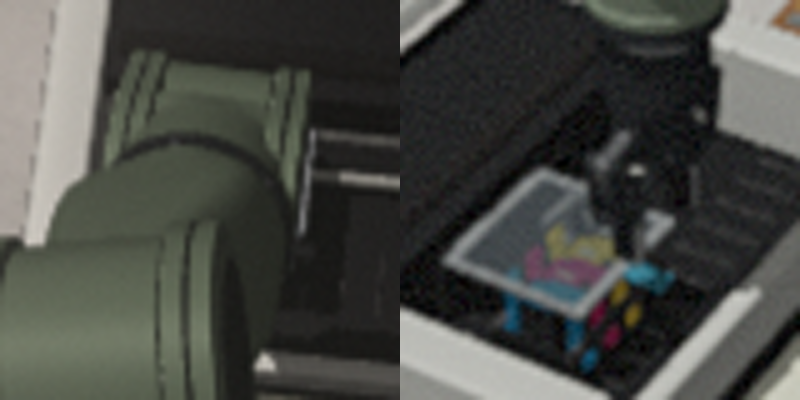

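The side view shows the open fingers above the tongue (image about (305,200)). The top view is blocked by the arm. I'll go down and pinch.

Emit:
servo_tool(
  delta_pos=[
    [0.2,-0.15,2],
    [0.2,-0.15,4.1],
    [0.2,-0.15,4.1],
    [0.2,-0.15,4.1],
    [0.2,-0.15,4.1],
  ],
  angular=[
    [0,0,0],
    [0,0,0],
    [0,0,0],
    [0,0,0],
    [0,0,0],
  ],
  grip=[6,6,3,1,1],
)

```text
t: 2.28
eef_pos: [0.5236, 0.0415, 0.2954]
orientation: [1.0, -0.024, 0.001, -0.0]
wrist_force: [0.6, -0.2, -0.1]
width: 0.0239
```

Emit:
servo_tool(
  delta_pos=[
    [0,0,0],
    [0,0,0],
    [0,0,0],
  ],
  angular=[
    [0,0,0],
    [0,0,0],
    [0,0,0],
  ],
  grip=[1,1,1],
)

```text
t: 2.53
eef_pos: [0.5235, 0.0413, 0.2952]
orientation: [1.0, -0.024, 0.001, -0.0]
wrist_force: [-0.8, -2.4, 9.4]
width: 0.0136
```

Emit:
servo_tool(
  delta_pos=[
    [0,0,-0.3],
    [0,0,-0.3],
    [0,0,1.0],
    [0,0,1.3],
    [0,0,1.3],
  ],
  angular=[
    [0,0,0],
    [0,0,0],
    [0,0,0],
    [0,0,0],
    [0,0,0],
  ],
  grip=[4.5,4.5,4.5,4.5,4.5],
)

```text
t: 2.95
eef_pos: [0.5231, 0.0416, 0.2804]
orientation: [1.0, -0.024, -0.001, -0.0]
wrist_force: [0.7, -0.4, 0.4]
width: 0.0449
```

```bash
python3 - <<'E'
from h import *
s=bot.capture("side")[:,:,::-1]
cv2.imwrite("pics/z2.png",cv2.resize(s[170:230,270:345],None,fx=8,fy=8,interpolation=cv2.INTER_CUBIC))
s=bot.read_state();print(s['t'],s['eef_pos'],s['wrist_force'],s['width'])
E
```

```text
3.0 [0.5232 0.0416 0.2808] [ 0.5257 -0.0596  0.0884] 0.04507756021191217
```

View pics/z2.png

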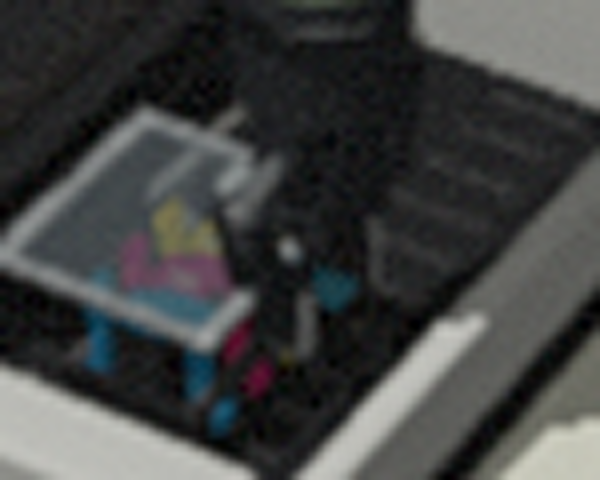

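The fingers now straddle the tongue, which is seen between them at about (335,285) in the crop. Closing.

Emit:
servo_tool(
  delta_pos=[
    [0,0,0],
    [0,0,0],
    [0,0,0],
    [0,0,0],
    [0,0,0],
  ],
  angular=[
    [0,0,0],
    [0,0,0],
    [0,0,0],
    [0,0,0],
    [0,0,0],
  ],
  grip=[2,1,1,1,1],
)

```text
t: 3.42
eef_pos: [0.5233, 0.0414, 0.2811]
orientation: [1.0, -0.024, 0.0, 0.0]
wrist_force: [-1.5, -1.5, 6.4]
width: 0.0146
```

Emit:
servo_tool(
  delta_pos=[
    [0,0,0],
    [0,0,0],
  ],
  angular=[
    [0,0,0],
    [0,0,0],
  ],
  grip=[1,1],
)

```text
t: 3.58
eef_pos: [0.5233, 0.0414, 0.2811]
orientation: [1.0, -0.024, 0.0, 0.0]
wrist_force: [-1.8, -2.4, 6.8]
width: 0.0145
```

```bash
python3 - <<'E'
from h import *
s=bot.read_state();print(s['t'],s['eef_pos'],s['wrist_force'],s['width'])
E
```

```text
3.5833 [0.5233 0.0414 0.2811] [-1.8475 -2.3656  6.7716] 0.014503143056741628
```

Gripped, but the fingertips would pass too close to the cover edge at mid-swing. I'll regrip 6 mm higher and 3 mm farther out.

Emit:
servo_tool(
  delta_pos=[
    [0,0,0],
    [0,0,0],
    [-0.3,0,-0.6],
    [-0.3,0,-0.6],
    [-0.3,0,-0.6],
  ],
  angular=[
    [0,0,0],
    [0,0,0],
    [0,0,0],
    [0,0,0],
    [0,0,0],
  ],
  grip=[3,3,3,1,1],
)

```text
t: 4.0
eef_pos: [0.5201, 0.0416, 0.2872]
orientation: [1.0, -0.024, 0.0, 0.0]
wrist_force: [-3.9, -1.3, 10.7]
width: 0.0141
```

Emit:
servo_tool(
  delta_pos=[
    [0,0,0],
    [0,0,0],
    [0,0,0],
  ],
  angular=[
    [0,0,0],
    [0,0,0],
    [0,0,0],
  ],
  grip=[1,1,1],
)

```text
t: 4.25
eef_pos: [0.5201, 0.0416, 0.2872]
orientation: [1.0, -0.024, -0.0, 0.0]
wrist_force: [-2.6, -1.2, 11.7]
width: 0.0142
```

Emit:
servo_tool(
  delta_pos=[
    [0.07,0,-1.39],
    [0.28,0,-2.76],
    [0.62,0,-4.11],
    [1.1,0,-5.41],
    [1.7,0,-6.66],
  ],
  angular=[
    [0,0,0],
    [0,0,0],
    [0,0,0],
    [0,0,0],
    [0,0,0],
  ],
  grip=[1,1,1,1,1],
)

```text
t: 4.67
eef_pos: [0.5378, 0.0407, 0.354]
orientation: [1.0, -0.024, 0.001, 0.0]
wrist_force: [11.3, -2.7, -10.8]
width: 0.0141
```

Emit:
servo_tool(
  delta_pos=[
    [0.83,0,-1.15],
    [1.72,0,-2.2],
    [2.67,0,-3.2],
    [3.71,0,-4.08],
    [4.84,0,-4.86],
  ],
  angular=[
    [0,0,0],
    [0,0,0],
    [0,0,0],
    [0,0,0],
    [0,0,0],
  ],
  grip=[1,1,1,1,1],
)

```text
t: 5.08
eef_pos: [0.5859, 0.0383, 0.402]
orientation: [1.0, -0.024, -0.0, 0.0]
wrist_force: [5.2, -2.9, -14.1]
width: 0.0137
```

```bash
python3 - <<'E'
from h import *
s=bot.capture("side")[:,:,::-1]
cv2.imwrite("pics/z3.png",cv2.resize(s[130:230,240:340],None,fx=5,fy=5,interpolation=cv2.INTER_CUBIC))
E
```

```text
(no output)
```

View pics/z3.png

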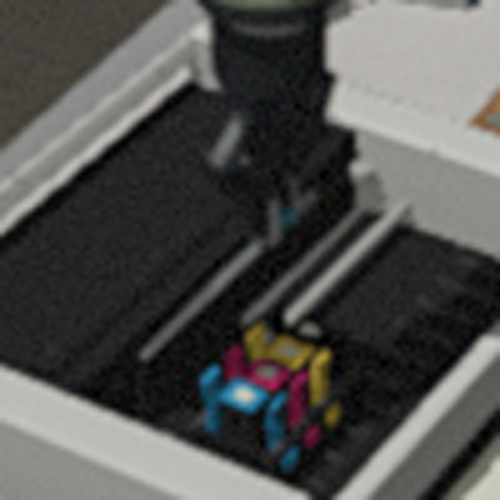

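The cover is following: the tongue sits between the fingers at (288,215) in the crop, and the cartridges are uncovered. Continuing the arc.

Emit:
servo_tool(
  delta_pos=[
    [1.21,0,-0.55],
    [2.47,0,-1.05],
    [3.79,0,-1.43],
    [5.1,0,-1.7],
    [6.5,0,-1.83],
  ],
  angular=[
    [0,0,0],
    [0,0,0],
    [0,0,0],
    [0,0,0],
    [0,0,0],
  ],
  grip=[1,1,1,1,1],
)

```text
t: 5.55
eef_pos: [0.6508, 0.0351, 0.4205]
orientation: [1.0, -0.024, -0.0, 0.0]
wrist_force: [-2.2, -2.9, 7.0]
width: 0.0121
```

Emit:
servo_tool(
  delta_pos=[
    [1.35,0,0],
    [2.7,0,0.12],
    [4.05,0,0.36],
    [5.4,0,0.75],
    [6.6,0,1.2],
  ],
  angular=[
    [0,0,0],
    [0,0,0],
    [0,0,0],
    [0,0,0],
    [0,0,0],
  ],
  grip=[1,1,1,1,1],
)

```text
t: 5.97
eef_pos: [0.717, 0.0323, 0.408]
orientation: [1.0, -0.024, 0.0, -0.0]
wrist_force: [-0.8, 0.7, 1.1]
width: 0.01
```

```bash
python3 - <<'E'
from h import *
s=bot.capture("side")[:,:,::-1]
cv2.imwrite("pics/z4.png",cv2.resize(s[110:220,210:330],None,fx=5,fy=5,interpolation=cv2.INTER_CUBIC))
E
```

```text
(no output)
```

View pics/z4.png

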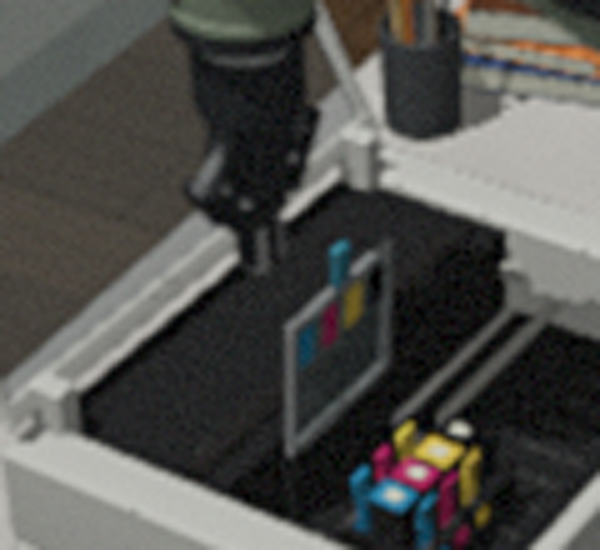

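The tongue slipped out and the cover stands about upright (tongue at (340,262) in the crop), with the fingers behind it. I'll rise and see which way it goes.

Emit:
servo_tool(
  delta_pos=[
    [0,0,-3],
    [0,0,-6],
    [0,0,-6.5],
  ],
  angular=[
    [0,0,0],
    [0,0,0],
    [0,0,0],
  ],
  grip=[0.5,0.5,0.5],
)

```text
t: 6.27
eef_pos: [0.7162, 0.0323, 0.4779]
orientation: [1.0, -0.024, 0.003, -0.0]
wrist_force: [0.3, -0.4, 0.1]
width: 0.0048
```

```bash
python3 - <<'E'
from h import *
def f():
    s=bot.capture("side")[:,:,::-1];b=cv2.cvtColor(np.ascontiguousarray(s),cv2.COLOR_BGR2HSV)
    m=cv2.inRange(b,(92,130,70),(112,255,255));k,l,st,ce=cv2.connectedComponentsWithStats(m)
    print([(ce[i].round(1),st[i,4]) for i in range(1,k) if 220<ce[i][0]<330 and 120<ce[i][1]<225 and st[i,4]>5]);return s
f();s=f()
print(bot.read_state()['t'],bot.read_state()['eef_pos'])
H=np.array([.659,.035,.125])
for th in(0,.5,1,1.3,1.5,1.57,1.65,1.7,1.9,2.3,3): print(th,proj("side",H+.133*np.array([-np.cos(th)*.9987,np.cos(th)*.051,np.sin(th)])).round(1))
E
```

```text
[(array([277.1, 161.3]), np.int32(23)), (array([270.9, 178.8]), np.int32(14)), (array([287.1, 210. ]), np.int32(94)), (array([297.7, 220.9]), np.int32(7))]
[(array([277. , 161.5]), np.int32(23)), (array([270.9, 178.7]), np.int32(16)), (array([287.1, 210.1]), np.int32(93)), (array([297.6, 220.8]), np.int32(9))]
6.3667 [0.7163 0.0323 0.4743]
0 [308.8 205.1]
0.5 [304.7 189. ]
1 [293.3 173.2]
1.3 [284.1 165.9]
1.5 [277.5 162.4]
1.57 [275.3 161.5]
1.65 [272.7 160.6]
1.7 [271.1 160.2]
1.9 [264.9 159.3]
2.3 [254.6 161.7]
3 [246.4 176.3]
```

The cover rests at about 1.53 rad (tongue at (277,161)). I'll go over it to the front, lower, and push it back.

Emit:
servo_tool(
  delta_pos=[
    [-3,0,-0.5],
    [-6,0,-0.5],
    [-9,0,-0.5],
    [-10.3,0,-0.5],
    [-10.3,0,3],
  ],
  angular=[
    [0,0,0],
    [0,0,0],
    [0,0,0],
    [0,0,0],
    [0,0,0],
  ],
  grip=[0.5,0.5,0.5,0.5,0.5],
)

```text
t: 6.78
eef_pos: [0.6104, 0.0374, 0.448]
orientation: [1.0, -0.024, 0.004, -0.001]
wrist_force: [3.7, 0.0, 0.6]
width: 0.0048
```

Emit:
servo_tool(
  delta_pos=[
    [0,0,3],
    [0,0,3.5],
    [1.5,0,3.5],
    [3,0,3.5],
    [4.5,0,3.5],
  ],
  angular=[
    [0,0,0],
    [0,0,0],
    [0,0,0],
    [0,0,0],
    [0,0,0],
  ],
  grip=[0.5,0.5,0.5,0.5,0.5],
)

```text
t: 7.2
eef_pos: [0.659, 0.0351, 0.4086]
orientation: [1.0, -0.024, -0.0, 0.0]
wrist_force: [-0.2, -0.5, 0.2]
width: 0.0049
```

Emit:
servo_tool(
  delta_pos=[
    [1.5,0,0],
    [3,0,0],
    [4.5,0,0],
    [6,0,0],
    [6,0,0],
  ],
  angular=[
    [0,0,0],
    [0,0,0],
    [0,0,0],
    [0,0,0],
    [0,0,0],
  ],
  grip=[0.5,0.5,0.5,0.5,0.5],
)

```text
t: 7.62
eef_pos: [0.7197, 0.0319, 0.4073]
orientation: [1.0, -0.024, -0.001, 0.0]
wrist_force: [-0.7, -0.1, -0.2]
width: 0.0048
```

```bash
python3 - <<'E'
from h import *
s=bot.capture("side")[:,:,::-1]
cv2.imwrite("pics/z5.png",cv2.resize(s[110:220,210:330],None,fx=5,fy=5,interpolation=cv2.INTER_CUBIC))
E
```

```text
(no output)
```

View pics/z5.png

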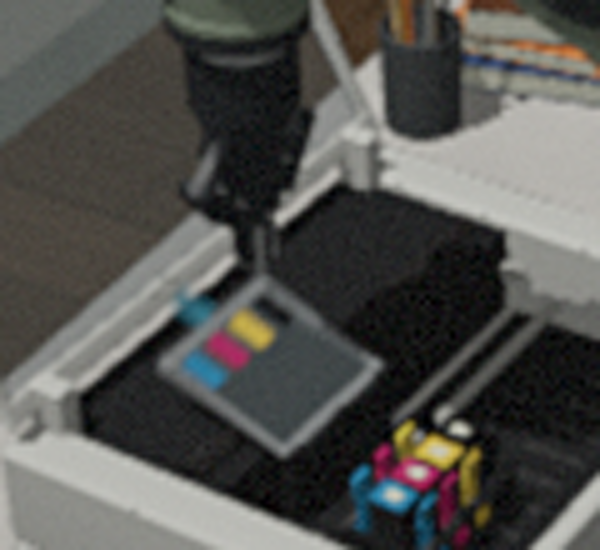

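The cover has gone over (tongue at (195,307) in the crop, i.e. image (249,171)). Next I rise, move aside, turn the jaws 90°, and measure the yellow cartridge.

Emit:
servo_tool(
  delta_pos=[
    [0,1,-3],
    [-2.6,4,-4],
    [-5.2,7.6,-4],
    [-7.8,11.2,-4],
    [-10.4,14.8,-4],
  ],
  angular=[
    [0,0,0.12],
    [0,0,0.24],
    [0,0,0.36],
    [0,0,0.48],
    [0,0,0.6],
  ],
  grip=[8.5,8.5,8.5,8.5,8.5],
)

```text
t: 8.08
eef_pos: [0.6113, -0.1038, 0.4489]
orientation: [0.947, -0.321, 0.0, -0.0]
wrist_force: [2.0, -0.5, 0.2]
width: 0.0656
```

Emit:
servo_tool(
  delta_pos=[
    [0,3,0],
    [0,4,0],
    [0,4,0],
    [0,4,0],
    [0,4,0],
  ],
  angular=[
    [0,0,0.12],
    [0,0,0.24],
    [0,0,0.36],
    [0,0,0.48],
    [0,0,0.6],
  ],
  grip=[8.5,8.5,8.5,8.5,8.5],
)

```text
t: 8.5
eef_pos: [0.5888, -0.1347, 0.4488]
orientation: [0.81, -0.587, -0.0, -0.0]
wrist_force: [0.4, 0.3, 0.3]
width: 0.0848
```

Emit:
servo_tool(
  delta_pos=[
    [0,0,0],
    [0,0,0],
    [0,0,0],
    [0,0,0],
  ],
  angular=[
    [0,0,0.12],
    [0,0,0.24],
    [0,0,0.36],
    [0,0,0.37],
  ],
  grip=[8.5,8.5,8.5,8.5],
)

```text
t: 8.83
eef_pos: [0.5891, -0.1343, 0.4485]
orientation: [-0.688, 0.726, 0.0, 0.0]
wrist_force: [-0.7, 0.0, -0.1]
width: 0.0847
```

```bash
python3 - <<'E'
from h import *
from scipy.spatial.transform import Rotation as R
s=bot.read_state();print(s['t'],s['eef_pos'],s['qpos'],R.from_quat(s['orientation']).as_matrix())
t=bot.capture("top")[:,:,::-1];s=bot.capture("side")[:,:,::-1]
np.save("t6.npy",t);np.save("s6.npy",s)
a=cv2.resize(t[155:205,295:345],None,fx=8,fy=8,interpolation=cv2.INTER_CUBIC)
b=cv2.resize(s[180:230,265:315],None,fx=8,fy=8,interpolation=cv2.INTER_CUBIC)
cv2.imwrite("pics/z6.png",np.hstack([a,b]))
for n,im in(("top",t),("side",s)):
    h=cv2.cvtColor(np.ascontiguousarray(im),cv2.COLOR_BGR2HSV)
    for c,lo,hi in(("yel",(22,80,60),(35,255,255)),("mag",(150,80,50),(175,255,255)),("cy",(92,110,60),(112,255,255))):
        m=cv2.inRange(h,lo,hi)
        k,l,st,ce=cv2.connectedComponentsWithStats(m)
        for i in range(1,k):
            x,y=ce[i]
            if st[i,4]>2 and((n=="top" and 285<x<345 and 150<y<205) or (n=="side" and 240<x<330 and 160<y<230)): print(n,c,ce[i],st[i])
for z,n in((.113,"label"),(.111,"pads")):
    X=np.array([.5843,.025,z]);e=np.array([.9987,-.051,0])
    print(n,[proj(v,X+k*e).round(1) for v in("top","side") for k in(-.029,0,.029)])
E
```

```text
8.8333 [ 0.5891 -0.1343  0.4485] [-0.105   0.7882  0.6429  1.3062 -0.474   1.1993 -2.6298] [[-0.0534 -0.9986 -0.0001]
 [-0.9986  0.0534  0.0003]
 [-0.0003  0.0002 -1.    ]]
top cy [305.7143 169.4286] [304 169   4   2   7]
side yel [259.25 179.1 ] [255 176   9   7  40]
side yel [297.8077 200.8558] [289 194  17  17 104]
side yel [306.  212.5] [305 211   3   4  10]
side mag [254.4474 183.0789] [250 180  10   7  38]
side mag [293.31 205.52] [284 199  18  17 100]
side mag [301.8182 216.5455] [300 215   4   4  11]
side cy [246.7059 176.1176] [243 174   9   6  34]
side cy [249.9394 187.2424] [246 185   9   6  33]
side cy [287.3889 210.3426] [280 203  17  17 108]
side cy [297.5 221. ] [296 219   4   5  10]
label [array([318.4, 184.5]), array([319.2, 177.4]), array([320. , 170.3]), array([303.6, 202.7]), array([296.6, 199.9]), array([289.7, 197.2])]
pads [array([318.4, 184.7]), array([319.2, 177.5]), array([320. , 170.4]), array([303.6, 203.2]), array([296.6, 200.4]), array([289.7, 197.6])]
```

View pics/z6.png

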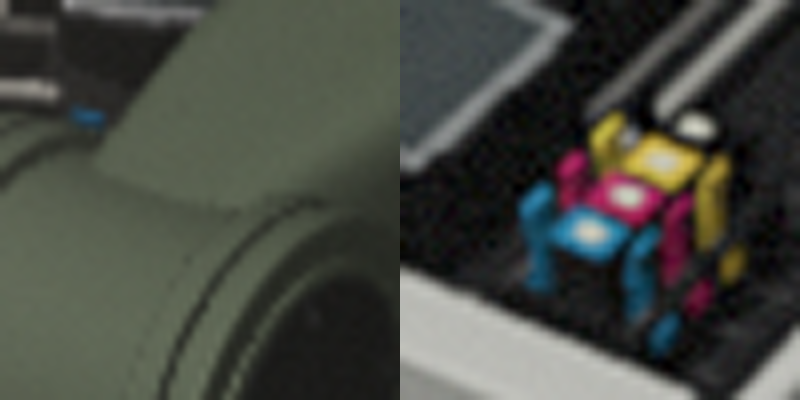

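The side view shows the yellow label centred at about (297.5,199.5) and the catches uncovered. Joint 7 is close to its limit, so I'll make a half turn back, which gives the same grasp.

Emit:
servo_tool(
  delta_pos=[
    [0,0,0],
    [0,0,0],
    [0,0,0],
    [0,0,0],
    [0,0,0],
  ],
  angular=[
    [0,0,-0.124],
    [0,0,-0.248],
    [0,0,-0.372],
    [0,0,-0.496],
    [0,0,-0.62],
  ],
  grip=[8.5,8.5,8.5,8.5,8.5],
)

```text
t: 9.35
eef_pos: [0.5893, -0.1346, 0.4485]
orientation: [0.881, -0.474, 0.0, -0.0]
wrist_force: [-0.0, -0.2, -1.2]
width: 0.0852
```

Emit:
servo_tool(
  delta_pos=[
    [0,0,0],
    [0,0,0],
    [0,0,0],
    [0,0,0],
    [0,0,0],
  ],
  angular=[
    [0,0,-0.124],
    [0,0,-0.248],
    [0,0,-0.372],
    [0,0,-0.496],
    [0,0,-0.62],
  ],
  grip=[8.5,8.5,8.5,8.5,8.5],
)

```text
t: 9.77
eef_pos: [0.5893, -0.1347, 0.4485]
orientation: [0.983, -0.183, 0.0, -0.0]
wrist_force: [-0.3, 0.5, -0.5]
width: 0.0846
```

Emit:
servo_tool(
  delta_pos=[
    [0,0,0],
    [0,0,0],
    [0,0,0],
    [0,0,0],
    [0,0,0],
  ],
  angular=[
    [0,0,-0.124],
    [0,0,-0.248],
    [0,0,-0.372],
    [0,0,-0.496],
    [0,0,-0.62],
  ],
  grip=[8.5,8.5,8.5,8.5,8.5],
)

```text
t: 10.18
eef_pos: [0.5893, -0.1346, 0.4486]
orientation: [0.992, 0.126, 0.0, 0.0]
wrist_force: [0.5, 0.1, -0.2]
width: 0.085
```

Emit:
servo_tool(
  delta_pos=[
    [0,0,0],
    [0,0,0],
    [0,0,0],
    [0,0,0],
    [0,0,0],
  ],
  angular=[
    [0,0,-0.124],
    [0,0,-0.248],
    [0,0,-0.372],
    [0,0,-0.496],
    [0,0,-0.62],
  ],
  grip=[8.5,8.5,8.5,8.5,8.5],
)

```text
t: 10.6
eef_pos: [0.5893, -0.1346, 0.4486]
orientation: [0.906, 0.423, 0.0, 0.0]
wrist_force: [0.1, -0.6, -0.2]
width: 0.0846
```

Emit:
servo_tool(
  delta_pos=[
    [0,0,0],
    [0,0,0],
    [0,0,0],
    [0,0,0],
    [0,0,0],
  ],
  angular=[
    [0,0,-0.124],
    [0,0,-0.248],
    [0,0,-0.372],
    [0,0,-0.496],
    [0,0,-0.62],
  ],
  grip=[8.5,8.5,8.5,8.5,8.5],
)

```text
t: 11.02
eef_pos: [0.5893, -0.1346, 0.4487]
orientation: [0.734, 0.679, 0.0, 0.0]
wrist_force: [-0.4, -0.5, 0.2]
width: 0.085
```

```bash
python3 - <<'E'
from h import *
from scipy.spatial.transform import Rotation as R
s=bot.read_state();M=R.from_quat(s['orientation']).as_matrix();print(s['t'],s['eef_pos'],s['qpos'],M)
f=lambda p,o=(265,180):((p[0]-400+.5)/8-.5+o[0],(p[1]+.5)/8-.5+o[1])
ex=np.array([.9987,-.051,0]);ey=np.array([.051,.9987,0]);O=np.array([.585,.039,0])
for n,p,z in(("yl",(665,160),.113),("ml",(628,195),.113),("cl",(590,232),.113),("ypads",(658,142),.121)):
    X=onz("side",f(p),z);print(n,X,"carriage xy",(X-O)@ex,(X-O)@ey)
h=cv2.cvtColor(np.load("top0.npy"),cv2.COLOR_RGB2HSV)
E
```

```text
11.0167 [ 0.5893 -0.1346  0.4487] [ 0.2858  0.7185 -0.2474  1.2899  0.1776  1.1534 -0.0527] [[ 0.078   0.997   0.0009]
 [ 0.997  -0.078  -0.0004]
 [-0.0003  0.0009 -1.    ]]
yl [0.5819 0.0214 0.113 ] carriage xy -0.0021584338855553313 -0.017718903495959802
ml [0.5841 0.05   0.113 ] carriage xy -0.0014603314253884153 0.01089695157232012
cl [0.5859 0.0793 0.113 ] carriage xy -0.0011441336296885542 0.040260285046657907
ypads [0.5859 0.0205 0.121 ] carriage xy 0.0017987373098855262 -0.01840627566058529
```

Combining both views puts yellow at about (0.584, 0.0235). Moving above it.

Emit:
servo_tool(
  delta_pos=[
    [4,-0.44,0],
    [8,-0.88,0],
    [12,-1.32,0],
    [15.7,-1.76,0],
    [15.7,-1.76,3],
  ],
  angular=[
    [0,0,-0.027],
    [0,0,-0.027],
    [0,0,-0.027],
    [0,0,-0.027],
    [0,0,-0.027],
  ],
  grip=[8.5,8.5,8.5,8.5,8.5],
)

```text
t: 11.43
eef_pos: [0.5857, 0.031, 0.4225]
orientation: [0.724, 0.69, 0.005, 0.001]
wrist_force: [1.1, 2.7, -0.2]
width: 0.0848
```

Emit:
servo_tool(
  delta_pos=[
    [0,0,3],
    [0,0,6],
    [0,0,9],
    [0,0,11],
    [0,0,11],
  ],
  angular=[
    [0,0,0],
    [0,0,0],
    [0,0,0],
    [0,0,0],
    [0,0,0],
  ],
  grip=[8.5,8.5,8.5,8.5,8.5],
)

```text
t: 11.85
eef_pos: [0.5851, 0.0233, 0.3052]
orientation: [0.727, 0.687, -0.002, -0.002]
wrist_force: [0.1, -0.6, 0.3]
width: 0.0854
```

```bash
python3 - <<'E'
from h import *
from scipy.spatial.transform import Rotation as R
s=bot.read_state();M=R.from_quat(s['orientation']).as_matrix();print(s['t'],s['eef_pos'],s['qpos'],M,s['wrist_force'])
s=bot.capture("side")[:,:,::-1]
cv2.imwrite("pics/z7.png",cv2.resize(s[165:225,260:330],None,fx=10,fy=10,interpolation=cv2.INTER_CUBIC))
E
```

```text
11.85 [0.5851 0.0233 0.3052] [ 0.0081  0.854  -0.2068  1.5556  0.2258  0.7602 -0.3518] [[ 0.0572  0.9983 -0.0046]
 [ 0.9984 -0.0572 -0.0001]
 [-0.0004 -0.0046 -1.    ]] [ 0.1154 -0.6221  0.3015]
```

View pics/z7.png

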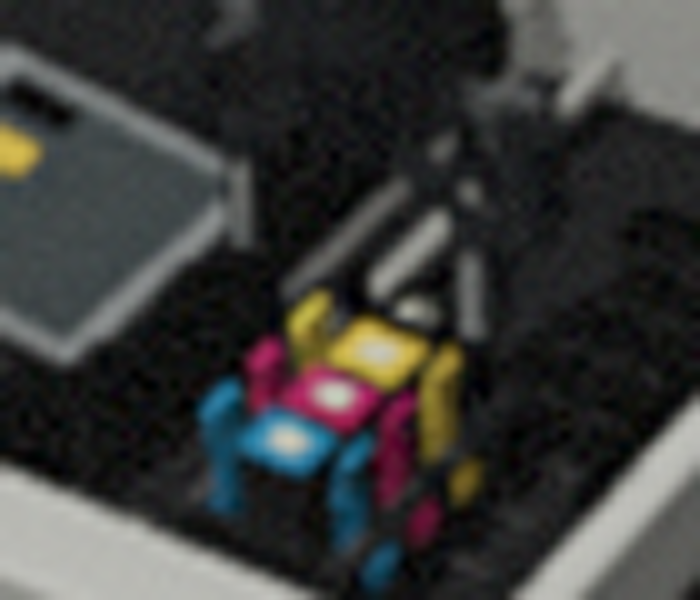

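The fingers bracket the yellow catches: pad faces at (473,290) and (243,205) in the crop, aligned with yellow to about 2 mm. Descending and pinching.

Emit:
servo_tool(
  delta_pos=[
    [0,0,2],
    [0,0,4],
    [0,0,4.1],
    [0,0,4.1],
    [0,0,4.1],
  ],
  angular=[
    [0,0,0],
    [0,0,0],
    [0,0,0],
    [0,0,0],
    [0,0,0],
  ],
  grip=[8.5,8.5,8.5,7,6.4],
)

```text
t: 12.32
eef_pos: [0.5863, 0.0233, 0.2691]
orientation: [0.728, 0.685, 0.001, 0.001]
wrist_force: [-1.8, -0.3, 0.9]
width: 0.0646
```

Emit:
servo_tool(
  delta_pos=[
    [0,0,0],
    [0,0,0],
    [0,0,0],
    [0,0,0],
    [0,0,0],
  ],
  angular=[
    [0,0,0],
    [0,0,0],
    [0,0,0],
    [0,0,0],
    [0,0,0],
  ],
  grip=[5.5,5,4.5,4,3.5],
)

```text
t: 12.73
eef_pos: [0.585, 0.0235, 0.2682]
orientation: [0.728, 0.685, -0.001, -0.001]
wrist_force: [-15.6, 0.3, 23.6]
width: 0.0356
```

Emit:
servo_tool(
  delta_pos=[
    [0,0,0],
    [0,0,0],
    [0,0,0],
    [0,0,0],
    [0,0,0],
  ],
  angular=[
    [0,0,0],
    [0,0,0],
    [0,0,0],
    [0,0,0],
    [0,0,0],
  ],
  grip=[3,3,3,3,3],
)

```text
t: 13.15
eef_pos: [0.585, 0.0235, 0.2684]
orientation: [0.728, 0.685, -0.001, -0.001]
wrist_force: [-18.5, 0.6, 28.4]
width: 0.0328
```

Pinched. The forces are +28 N in z and −18 N in x. I'll relieve the x offset slightly, then lift.

Emit:
servo_tool(
  delta_pos=[
    [0,-0.1,-0.1],
    [0,-0.15,-0.2],
    [0,-0.15,-0.2],
  ],
  angular=[
    [0,0,0],
    [0,0,0],
    [0,0,0],
  ],
  grip=[3,3,3],
)

```text
t: 13.4
eef_pos: [0.5842, 0.0234, 0.2694]
orientation: [0.729, 0.685, -0.0, -0.0]
wrist_force: [-5.7, 1.1, 2.3]
width: 0.0323
```

Emit:
servo_tool(
  delta_pos=[
    [0,0,-0.4],
    [0,0,-0.8],
    [0,0,-1.2],
    [0,0,-1.6],
    [0,0,-2],
  ],
  angular=[
    [0,0,0],
    [0,0,0],
    [0,0,0],
    [0,0,0],
    [0,0,0],
  ],
  grip=[3,3,3,3,3],
)

```text
t: 13.82
eef_pos: [0.5848, 0.0234, 0.2899]
orientation: [0.729, 0.685, 0.001, 0.0]
wrist_force: [0.1, 0.2, -1.4]
width: 0.0325
```

```bash
python3 - <<'E'
from h import *
s=bot.read_state();print(s['t'],s['eef_pos'],s['wrist_force'],s['width'])
s=bot.capture("side")[:,:,::-1]
cv2.imwrite("pics/z8.png",cv2.resize(s[160:225,255:335],None,fx=9,fy=9,interpolation=cv2.INTER_CUBIC))
E
```

```text
13.8167 [0.5848 0.0234 0.2899] [ 0.0766  0.1703 -1.4314] 0.032540562358202
```

View pics/z8.png

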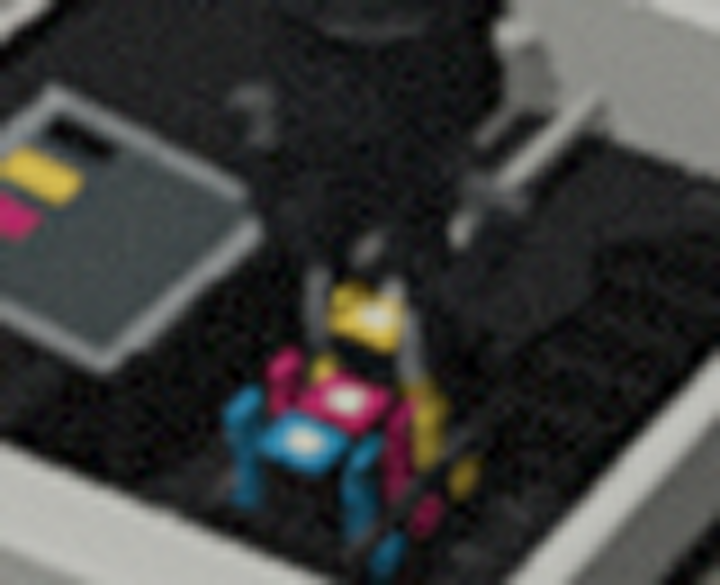

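The yellow cartridge has risen with the pinched catches (label at (365,318) in the crop), and the others are still seated. I'll lift it the rest of the way.

Emit:
servo_tool(
  delta_pos=[
    [0,0,-1],
    [0,0,-2],
    [0,0,-3],
    [0,0,-4],
    [0,0,-5],
  ],
  angular=[
    [0,0,0],
    [0,0,0],
    [0,0,0],
    [0,0,0],
    [0,0,0],
  ],
  grip=[3,3,3,3,3],
)

```text
t: 14.28
eef_pos: [0.5845, 0.0234, 0.3405]
orientation: [0.729, 0.685, 0.0, 0.0]
wrist_force: [0.2, -0.7, 0.1]
width: 0.0321
```

Emit:
servo_tool(
  delta_pos=[
    [0,0,-1],
    [0,0,-2],
    [0,0,-3],
    [0,0,-3.8],
    [0,0,-3.8],
  ],
  angular=[
    [0,0,0],
    [0,0,0],
    [0,0,0],
    [0,0,0],
    [0,0,0],
  ],
  grip=[3,3,3,3,3],
)

```text
t: 14.7
eef_pos: [0.5846, 0.0234, 0.3789]
orientation: [0.729, 0.685, 0.001, 0.001]
wrist_force: [-0.6, 0.2, -0.4]
width: 0.0324
```

Emit:
servo_tool(
  delta_pos=[
    [0,0,0],
    [0,0,0],
    [0,0,0],
    [0,0,0],
    [0,0,0],
  ],
  angular=[
    [0,0,0],
    [0,0,0],
    [0,0,0],
    [0,0,0],
    [0,0,0],
  ],
  grip=[3,3,3,3,3],
)

```text
t: 15.12
eef_pos: [0.5844, 0.0234, 0.3769]
orientation: [0.729, 0.685, -0.0, -0.0]
wrist_force: [0.2, 0.6, -1.3]
width: 0.0322
```

```bash
python3 - <<'E'
from h import *
s=bot.read_state();print(s['t'],s['eef_pos'],s['wrist_force'],s['width'],abs(s['dq']).max())
s=bot.capture("side")[:,:,::-1]
cv2.imwrite("pics/z9.png",cv2.resize(s[130:230,230:340],None,fx=6,fy=6,interpolation=cv2.INTER_CUBIC))
E
```

```text
15.1167 [0.5844 0.0234 0.3769] [ 0.2202  0.6112 -1.2595] 0.03219780223285351 0.0024531718912878166
```

View pics/z9.png

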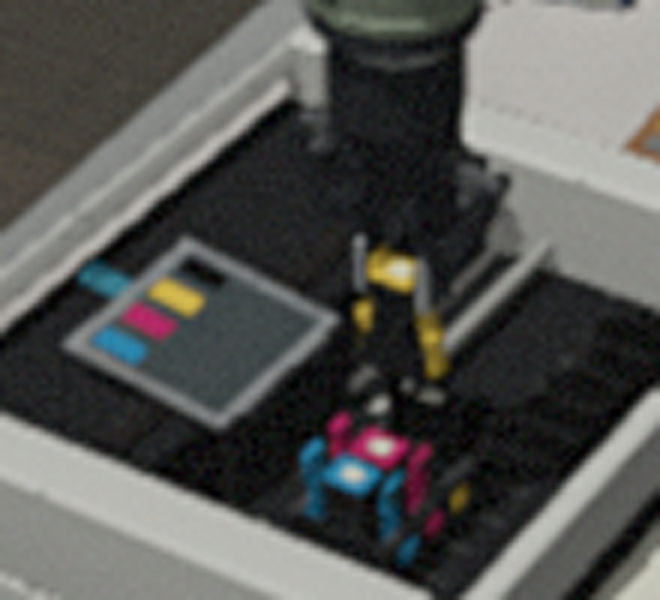

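The cartridge hangs upright with its label at image (295,174), a rise of about 107 mm. The cover lies flipped over, and magenta and cyan are still seated. Handing in.

```bash
python3 -c "
from h import *
print(proj('side',[.5844,.0234,.113+.107]))
print(bot.sign_off())"
```

```text
[296.3525 175.1516]
the job is handed in; nothing more can be done
None
```

The job is handed in at about 15 s of the 51 s. The arm is holding the yellow cartridge, both catches pinched, above the carriage, and the cover is flipped over to the back.

- **Cover:** I pinched the tongue and swung the cover to about 1.5 rad, where the tongue slipped out of the fingers. I then pushed it over from the front with closed fingers. The last side picture shows it lying on its back.
- **Lift:** I pinched both catches and raised the cartridge about 107 mm, so its centre is about 146 mm above the carriage's origin (118 mm needed). The label was seen at (295,174), against (296,175) expected for that lift.
- **Hold:** The finger opening read a steady 32 mm, below the 37 mm given for fully pinched. The reading also ran about 2 mm low on the 16 mm tongue. The arm was at rest and the cartridge looked upright.
- **Other cartridges:** Magenta and cyan looked seated in the last picture. I did not check black separately, because its dark colour does not show up well.
- **Forces:** The highest wrist force I saw was about 34 N, while pinching the catches.
- **Disagreement:** The two cameras differed by about 4 mm in y for the cartridge, so I used the average.

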